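# Tip a printed part through the slot of the drying case and lay it flat inside

### The job

The printed part lies on the loading deck of the blue drying case. Push it by its tail end until it overhangs the sill, ease off so that it tips nose first through the short slot, then push the tail on past the sill so that the part comes down flat, print up, on the floor of the case, with its nose under the clear hood. Leave the two ink tins beside the case where they stand.

Things in the scene. Friction and masses are not known exactly. Their poses are not given: they have to be found in the camera images.
- drying_case: Fixed low case with blue sides, 70 mm wide (x), 310 mm long (y), 64 mm high, on four 12 mm feet. Origin on the trolley top on its centre line, straight below the near edge (sill) of its slot; z up. The part travels along the case's -y, in a channel 60 mm wide between two 5 mm side walls: first the deck, then the slot, then the hood.
- slot_sill (a point): Middle of the sill: the rounded edge where the deck ends and the slot begins, 54 mm above the trolley top; axes as the case's. The aluminium deck reaches from here 150 mm along +y, its top at this height, its +y end open; the side walls stand 10 mm above it.
- slot_floor (a point): Middle of the slot, on the case floor (16 mm above the trolley top), 47.5 mm past the sill along the case's -y. The slot is open at the top for 95 mm along y, less than the part's 130 mm, so the part goes in only tilted. The wall below the sill is upright.
- hood_top (a point): Centre of the clear hood plate's top, 54 mm above the trolley top. The plate is 4 mm thick, covers the case from 95 to 155 mm past the sill, with the same floor below; an end wall closes it at 155 mm. The part fits flat between that wall and the wall below the sill.
- moulded_part: Loose off-white leaf-shaped part, 45 mm wide (x), 130 long (y), 8 thick, 25 to 45 g, print on top. Origin mid-underside; z up. Starts flat on the deck, broad nose (-y end) to the slot, narrow tail at +y, each 65 mm from the centre. With its centre 5 to 25 mm past the sill it tips nose down once the pusher backs off; a pusher kept on the tail can hold it level.
- part_mid (a point): Centre of the moulded part, 4 mm above its underside, axes as the part's.
- part_nose (a point): Tip of the part's nose (its -y end), half-way up its thickness, 65 mm from the centre.
- blue_tin_mid (a point): Centre (half-way up) of the upright ink tin with a blue band, 66 mm across and 72 mm high, on the trolley to the right of the case; to be left alone.
- black_tin_mid (a point): Centre (half-way up) of the upright ink tin with a black band, 61 mm across and 55 mm high, on the trolley to the right of the case; to be left alone.

How it is judged:
On the way:
1. the part has tipped nose down through the slot: tilted at least 12 degrees, its centre past the sill, its nose below the level of the hood (angle between part_mid's own z axis and vertical above 0.21 rad and y of part_mid in the frame of drying_case between -0.1 and 0 m and x of part_mid in the frame of drying_case between -0.03 and 0.03 m and z of part_mid in the frame of drying_case below 0.072 m and y of part_nose in the frame of drying_case below -0.01 m and z of part_nose in the frame of drying_case below 0.044 m), for 0.04 s.
At the end, for the whole second after the job is handed in: The part lies still and flat (within 6 degrees), print up, on the floor of the case: its centre under 26 mm above the trolley top and 55 to 100 mm past the sill, between the side walls, its nose over 105 mm past the sill, under the hood. The tins have not moved more than 30 mm (y of part_nose in the frame of drying_case below -0.105 m and z of part_mid in the frame of drying_case below 0.026 m and y of part_mid in the frame of drying_case between -0.1 and -0.055 m and x of part_mid in the frame of drying_case between -0.03 and 0.03 m and angle between part_mid's own z axis and vertical below 0.1 rad and linear speed of moulded_part below 0.02 m/s); the robot touches nothing.
It fails at once if an ink tin was moved more than 30 mm (distance of any of blue_tin_mid, black_tin_mid from where it was at the start of the episode above 0.03 m).
It also fails if it takes over 38 s, if anything falls off the work surface, if the arm or the gripper's body presses on something with over 40 N, if the wrist force passes 120 N, or if a joint passes its speed limit or range.

### The arm

A 6-joint arm with a two-finger parallel gripper is mounted at the origin on a cart in front of the work surface, level with it; the furniture and walls round the work are solid. World frame = base frame: x ahead of the robot, y to its left, z up, the work surface at z = 0. Lengths are in m, angles in rad, forces in N, time in s.
With the tool pointing down it reaches from about 0.375 to 0.9 m from the base axis. Payload 3.1 kg.
Tool frame: the origin (TCP) lies midway between the tips of the shut fingers; the grasp point (between the pads) lies 19 mm behind it (manip.hold_point_z is the distance from the TCP to the grasp point, in m); x points along the fingers, y is the direction in which the jaws open and shut, and the axes are right-handed (so a half turn about x gives the same grasp; the last joint's range is limited). The gripper opens to 85 mm and grips with 20 to 120 N. Pads are 22 mm wide; open, the fingers measure 114 mm over their backs; the gripper's body (76 mm by 85 mm) begins 54 mm behind the grasp point. The pads swing forward as they close: fully open they stand 13 mm farther back than shut.
Start: joints at [1.135, 0.527, 1.433, -0, 1.181, -0.178], TCP at [0.159, 0.604, 0.231] pointing down, gripper open.
Joint ranges: [-3.08, 3.08], [-0.75, 2.2], [0.22, 2.44], [-1.43, 4.57], [0, 2.65], [-2.85, 2.85]. Speed limits (rad/s): [2.79, 2.79, 3.14, 3.14, 3.14, 3.14].

### API

Orientations are given as a unit quaternion [x, y, z, w].
In Python, from station import manip, snapshot gives the robot as it stands.
- The arm moves only by the tool play_rows, never from a script. Its argument "series" is a list of rows, each a list of 4 numbers: the shift along the tool's x, y, z in m, then the turn about the tool's x in degrees. In form: [[tx, ty, tz, spin], ...]. A call has 1 to 20 rows; each row is the pose to reach, as a shift and turn from the pose measured when the call began, along the tool's axes at that moment; what a row does not reach only later rows make up. A row lasts 1/10 s, in which the tool goes at most 50 mm and 8.59 degrees, less where a joint would pass 70% of its speed; a pose out of reach is approached as far as the arm can. A call with a gripper value outside its range is refused whole. "claw" is the opening in per cent of the stroke, from 0 (shut) to 100 (fully open), set as the call begins (left out, the last holds). The fingers move at their own pace and stop on an object; "force" is the grip in N (left out, the last holds). Time passes only in rows, so rows that repeat a pose let the fingers close. It gives the time, the measured TCP pose, the force and the opening at its end, in the units of the state.
- manip.sense(): the state, without advancing time (a new reading comes with each control period).
- snapshot(name): name is "scene" or "top"; returns a dict with "image" (384x512x3 uint8, blue, green, red), "depth" (384x512 float32, m along the optical axis (not along the pixel's ray), 0 where there is no reading), "fov_y" (degrees; the focal length in pixels is half the picture's height over the tangent of half this angle, whatever the lens; pixels are square), "cx", "cy" (the principal point, pixels), "R" (3x3) and "t" (3): a world point X has camera coordinates R X + t. Camera axes: x right, y down, z forward; pixel columns grow to the right and rows downward; lengths in m; the calibration is good to about 2 mm. A picture is of the moment at which its call begins.
- manip.sign_off(): hands the job in, once; it reports no verdict.
The state is a dict: "t": time; "q": joint angles; "qd": joint speeds; "tau": joint torques, N m; "tcp_pos": TCP position; "tool_rot": TCP orientation; "force": force on the tool from outside, world axes, zero at the start; "ft_torque": the same for the moment, N m; "finger_gap": opening from 0.0 (shut) to 1.0 (fully open).
Only numpy, scipy, OpenCV 4.12 (cv2) and the standard library are available. Lean on these libraries where they do the work, as an engineer would, in place of code of your own. Each camera call takes 0.05 s, during which the arm holds its last target.

## Working session

There is one attempt and no reset: what is moved stays moved. The work goes in short steps, Python scripts to look and compute and a tool call to move; the robot and the scene stay as the last step left them, time stands still between calls to the robot, and variables do not carry over. Pictures are saved under pics/ and viewed, and the job is handed in when it is done.

Besides the shell and the picture viewer there is one more tool, called after "Call:" in YAML: its name, and indented under it one key for each argument. play_rows: Moves the arm, as the interface text tells. Its arguments: {"type":"object","properties":{"series":{"type":"array","items":{"type":"array","items":{"type":"number"}}},"claw":{"type":"number"},"force":{"type":"number"}},"required":["series"]}

```bash
ls; mkdir -p pics
python3 - <<'E'
from station import manip, snapshot
import cv2,numpy as np
s=manip.sense()
print(s['t'],s['tcp_pos'],s['tool_rot'],s['finger_gap'],manip.hold_point_z)
for n in ("scene","top"):
    d=snapshot(n); cv2.imwrite(f"pics/{n}0.png",d["image"]); np.savez(f"{n}0.npz",**d)
    print(n,d["fov_y"],d["cx"],d["cy"],d["R"].tolist(),d["t"])
E
```

```text
pics
0.0 [0.15901238 0.60369618 0.23031027] [ 0.09014777  0.70145985 -0.09163229  0.70102139] 1.000411247655906 0.0187
scene 54.79209643202474 254.3754776076631 194.59009173227534 [[0.7434417160348133, -0.6686138392126055, -0.015809771427578476], [-0.4935209979326053, -0.532493036084195, -0.6876686637628922], [0.4513661921974411, 0.5190440256232765, -0.7258525056827771]] [-0.43311998  0.27349398  0.68040204]
top 45.52698445417685 257.52564263420203 189.68431462821326 [[-0.008618278506910802, -0.9998516667323226, 0.014912069211670946], [-0.9877795450019812, 0.006191553962164293, -0.15573450207071332], [0.15561907258191945, -0.016072000252922863, -0.9876863849707627]] [-0.04029214  0.54142443  0.92956393]
```

View pics/scene0.png

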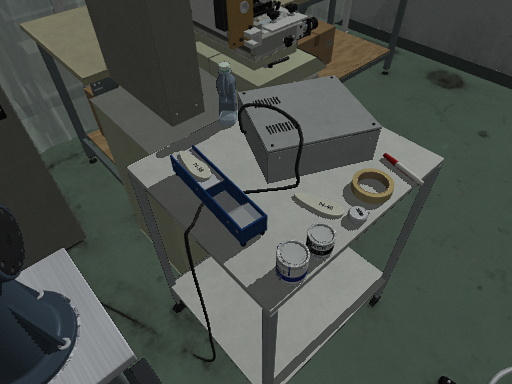

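View pics/top0.png

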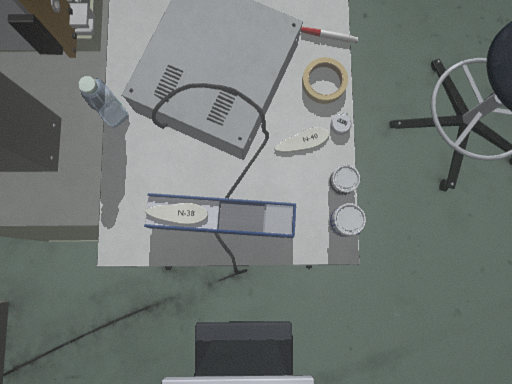

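```bash
cat > h.py <<'E'
import numpy as np,cv2
def load(n):
    d=dict(np.load(n+".npz")); 
    h=d["image"].shape[0]; d["f"]=h/2/np.tan(np.radians(float(d["fov_y"]))/2); return d
def ray(d,u,v):
    r=d["R"].T@np.array([(u-d["cx"])/d["f"],(v-d["cy"])/d["f"],1.]); return -d["R"].T@d["t"],r
def onz(d,u,v,z):
    o,r=ray(d,u,v); return o+r*(z-o[2])/r[2]
def proj(d,X):
    c=d["R"]@np.asarray(X,float)+d["t"]; return np.array([d["cx"]+d["f"]*c[0]/c[2],d["cy"]+d["f"]*c[1]/c[2]])
def cloud(d):
    z=d["depth"];v,u=np.mgrid[:z.shape[0],:z.shape[1]]
    c=np.stack([(u-d["cx"])/d["f"]*z,(v-d["cy"])/d["f"]*z,z],-1)
    P=(c-d["t"])@d["R"]; P[z==0]=np.nan; return P
E
python3 - <<'E'
from h import *
t=load("top0");s=load("scene0")
cv2.imwrite("pics/tz.png",cv2.resize(t["image"][180:255,130:310],None,fx=4.4,fy=4.4,interpolation=cv2.INTER_CUBIC))
cv2.imwrite("pics/sz.png",cv2.resize(s["image"][135:255,160:280],None,fx=5,fy=5,interpolation=cv2.INTER_CUBIC))
for n,d,x0,x1,y0,y1 in(("t",t,135,310,185,245),("s",s,160,280,135,255)):
    m=cv2.inRange(cv2.cvtColor(d["image"],cv2.COLOR_BGR2HSV),(105,100,40),(125,255,255))
    k=np.zeros_like(m);k[y0:y1,x0:x1]=m[y0:y1,x0:x1]
    cv2.imwrite(f"pics/m{n}.png",cv2.resize(k[y0:y1,x0:x1],None,fx=4,fy=4))
    P=cloud(d);print(n,np.count_nonzero(k),np.nanpercentile(P[k>0],[2,25,50,75,98],axis=0).round(3).tolist())
P=cloud(t)
for (u,v) in [(30,130),(10,200),(90,85),(80,200),(70,30),(200,50),(120,180),(60,240)]: print((u,v),P[v,u].round(3))
E
```

```text
t 327 [[0.444, -0.119, 0.059], [0.453, -0.075, 0.06], [0.462, 0.005, 0.062], [0.512, 0.089, 0.063], [0.529, 0.178, 0.065]]
s 523 [[0.441, -0.123, 0.017], [0.452, -0.101, 0.062], [0.467, -0.009, 0.064], [0.512, 0.075, 0.065], [0.528, 0.181, 0.066]]
(30, 130) [0.656 0.415 0.103]
(10, 200) [ 0.534  0.52  -0.042]
(90, 85) [0.72  0.27  0.182]
(80, 200) [ 0.533  0.361 -0.042]
(70, 30) [0.801 0.29  0.237]
(200, 50) [0.822 0.073 0.115]
(120, 180) [ 0.572  0.261 -0.003]
(60, 240) [ 0.479  0.701 -0.771]
```

View pics/tz.png

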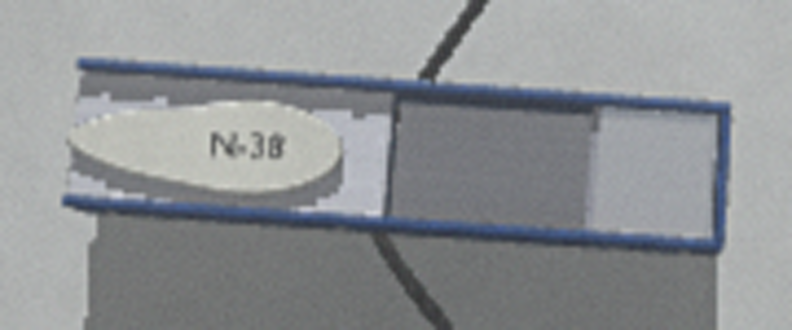

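View pics/sz.png

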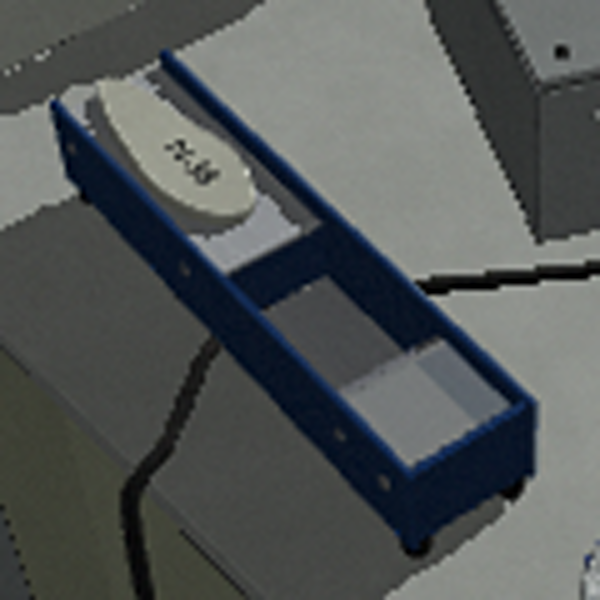

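View pics/mt.png

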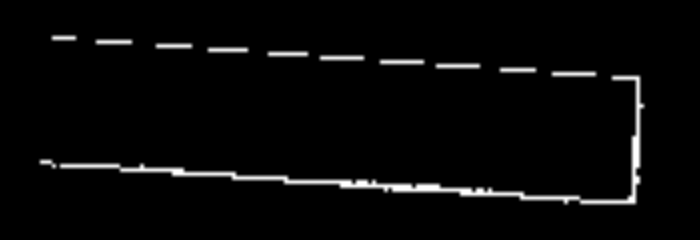

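Run:
```python
from h import *
t=load("top0");s=load("scene0")
m=cv2.inRange(cv2.cvtColor(t["image"],cv2.COLOR_BGR2HSV),(105,80,30),(125,255,255))
# wall tops: per column topmost band for both walls
for name,lo,hi in(("far",190,212),("near",222,242)):
    pts=[]
    for u in range(150,288):
        v=np.flatnonzero(m[lo:hi,u])+lo
        if len(v): pts.append(onz(t,u,v.mean(),.064)[:2])
    pts=np.array(pts,np.float32); l=cv2.fitLine(pts,cv2.DIST_HUBER,0,.001,.001).ravel()
    print(name,len(pts),l, "ang",np.degrees(np.arctan2(l[1],l[0])),"x at y=0",l[2]-l[3]*l[0]/l[1], pts[:,1].min(),pts[:,1].max())
c=lambda d,x,y,ox,oy,k,z:onz(d,ox+(x+.5)/k-.5,oy+(y+.5)/k-.5,z).round(4)
print("end wall outer far/near",c(t,730,104,130,180,4.4,.064),c(t,722,250,130,180,4.4,.064))
print("deck open end tops",c(t,77,64,130,180,4.4,.064),c(t,64,201,130,180,4.4,.064))
print("sill",c(t,394,95,130,180,4.4,.054),c(t,388,216,130,180,4.4,.054))
print("hood edge",c(t,596,112,130,180,4.4,.054),c(t,588,232,130,180,4.4,.054))
print("scene: sill",c(s,228,276,160,135,5,.054),c(s,325,222,160,135,5,.054))
print("scene endcorners",c(s,408,478,160,135,5,.064),c(s,537,403,160,135,5,.064))
print("scene hood edge",c(s,340,388,160,135,5,.054),c(s,442,338,160,135,5,.054))
# part
for d,b,n in((t,(140,195,215,232),"top"),(s,(175,145,215,182),"scene")):
    x0,y0,x1,y1=b; h=cv2.cvtColor(d["image"],cv2.COLOR_BGR2HSV)
    k=np.zeros(h.shape[:2],np.uint8); k[y0:y1,x0:x1]=cv2.inRange(h,(18,18,140),(40,90,255))[y0:y1,x0:x1]
    cs,_=cv2.findContours(k,cv2.RETR_EXTERNAL,cv2.CHAIN_APPROX_NONE);cc=max(cs,key=cv2.contourArea)
    P=np.array([onz(d,*p[0],.062)[:2] for p in cc]);mu=P.mean(0)
    r=cv2.minAreaRect((P*1000).astype(np.float32));print(n,cv2.contourArea(cc),r)
    a=cv2.PCACompute(P.astype(np.float32),None)[1][0]; a=a*np.sign(a[1]); pr=(P-mu)@a
    print(a,"tail",P[pr.argmax()],"nose",P[pr.argmin()])
for d,b,n in((t,(325,160,372,240),"top"),(s,(270,215,345,285),"scene")):
    P=cloud(d)
    for (u,v) in ([(345,180),(349,220)] if n=="top" else [(292,250),(321,234)]): print("tin",n,P[v,u])
```

```text
far 138 [0.07729236 0.99700844 0.51895016 0.03689469] ang 85.56705 x at y=0 0.5160899 -0.10472716 0.17842068
near 138 [0.07579438 0.9971235  0.45399678 0.03659138] ang 85.65313 x at y=0 0.45121536 -0.10351459 0.1766065
end wall outer far/near [ 0.5088 -0.1224  0.064 ] [ 0.4404 -0.1172  0.064 ]
deck open end tops [0.5298 0.1844 0.064 ] [0.4655 0.1885 0.064 ]
sill [0.5155 0.0362 0.054 ] [0.4581 0.0388 0.054 ]
hood edge [ 0.5067 -0.0596  0.054 ] [ 0.4499 -0.0552  0.054 ]
scene: sill [0.4618 0.0369 0.054 ] [0.5181 0.0343 0.054 ]
scene endcorners [ 0.4414 -0.1175  0.064 ] [ 0.5089 -0.1242  0.064 ]
scene hood edge [ 0.4567 -0.0526  0.054 ] [ 0.5096 -0.0608  0.054 ]Traceback (most recent call last):
  File "<stdin>", line 24, in <module>
ValueError: max() iterable argument is empty
```

Run:
```python
from h import *
t=load("top0");s=load("scene0")
h=cv2.cvtColor(t["image"],cv2.COLOR_BGR2HSV);print(h[213,165],h[205,160],h[207,212],h[250,200],h[230,160]); h=cv2.cvtColor(s["image"],cv2.COLOR_BGR2HSV); print(h[165,190],h[155,187],h[180,215])
for d,b,n in((t,(140,195,215,232),"top"),(s,(175,145,215,182),"scene")):
    x0,y0,x1,y1=b; h=cv2.cvtColor(d["image"],cv2.COLOR_BGR2HSV)
    k=np.zeros(h.shape[:2],np.uint8); k[y0:y1,x0:x1]=cv2.inRange(h,(15,12,110),(45,90,255))[y0:y1,x0:x1]
    cs,_=cv2.findContours(k,cv2.RETR_EXTERNAL,cv2.CHAIN_APPROX_NONE)
    if not cs: continue
    cc=max(cs,key=cv2.contourArea)
    P=np.array([onz(d,*p[0],.062)[:2] for p in cc]);mu=P.mean(0)
    r=cv2.minAreaRect((P*1000).astype(np.float32));print(n,cv2.contourArea(cc),r)
    c=np.array(r[0])/1000;
    a=cv2.PCACompute(P.astype(np.float32),None)[1][0]; a=a*np.sign(a[1]); pr=(P-mu)@a
    print(a,"tail",P[pr.argmax()],"nose",P[pr.argmin()])
    S=np.array([.4865,.0365]);ey=np.array([.0766,.9971]);ex=np.array([.9971,-.0766])
    print("case coords c",(c-S)@ex,(c-S)@ey,"axis",a@ex,a@ey,"tail",(P[pr.argmax()]-S)@ex,(P[pr.argmax()]-S)@ey)
    q=((P-S)@ey); x=((P-S)@ex); print(q.min(),q.max(),x.min(),x.max())
for d,n in((t,"top"),(s,"scene")):
    P=cloud(d)
    for (u,v) in ([(345,180),(349,220)] if n=="top" else [(292,250),(321,234)]): print("tin",n,P[v,u])
```

```text
[ 36   7 188] [ 42   6 205] [110  13 176] [100   7 115] [ 75   9 120]
[ 35  22 154] [ 35  20 152] [ 99  12 148]
top 0.5 ((481.9842224121094, 92.39865112304688), (4.1297478675842285, 2.0537445545196533), 0.7813000082969666)
[-0.9790701   0.20352347] tail [0.47994827 0.09339715] nose [0.48406284 0.09140002]
case coords c -0.008784518508911132 0.05539063647155762 axis -0.9918207215934991 0.1279364821538329 tail -0.010891052947760918 0.0562302858647306
0.05418166603758864 0.05641714471142387 -0.010891052947760918 -0.006635438378687862
scene 393.0 ((492.2498474121094, 123.24028015136719), (127.15058135986328, 40.572914123535156), 86.42188262939453)
[0.06307662 0.99800867] tail [0.49395515 0.18683312] nose [0.49407627 0.05942661]
case coords c -0.0009111326049804681 0.08692917165069582 axis -0.013553770852088932 0.9999461120188237 tail -0.004081982512863999 0.15046821454993392
0.02344046964174591 0.15046821454993392 -0.021118836693317714 0.019586833978650506
tin top [ 0.55955533 -0.22996958  0.05026384]
tin top [ 0.47305332 -0.23157128  0.06652241]
tin scene [ 0.48001052 -0.22640121  0.07004006]
tin scene [ 0.56326992 -0.23151569  0.05265926]
```

Run:
```python
from h import *
from station import manip
from scipy.spatial.transform import Rotation as R
q=manip.sense();M=R.from_quat(q["tool_rot"]).as_matrix();print(M.round(3)); 
ey=np.array([.0766,.9971,0])
print("tool coords of case -y:",M.T@-ey, "angle in tool yz deg (y->z)",np.degrees(np.arctan2((M.T@-ey)[2],(M.T@-ey)[1])))
for n in("top0","scene0"):
    P=cloud(load(n)).reshape(-1,3); k=(P[:,2]>.08)&(P[:,1]>.22)&(P[:,0]>.1)&(P[:,0]<.8)&(P[:,1]<.9)
    print(n,k.sum(), P[k].min(0) if k.any() else 0,P[k].max(0) if k.any() else 0)
    k&=(P[:,1]<.38); print(P[k].min(0),P[k].max(0)); k&=P[:,0]<.6;print(P[k][:10])
for y in(.19,.175,.05,0): 
    T=np.array([.4865,.0365,0])+ey*y; print(y,T, M.T@(T+[0,0,.1]-q["tcp_pos"]))
```

```text
[[-0.001  0.255  0.967]
 [-0.002  0.967 -0.255]
 [-1.    -0.002 -0.   ]]
tool coords of case -y: [ 0.00190191 -0.98367971  0.18012936] angle in tool yz deg (y->z) 169.62308504334476
top0 7130 [0.59945039 0.2200184  0.08001447] [0.79995114 0.48240633 0.39249332]
[0.69182084 0.2200184  0.08001447] [0.79995114 0.37979529 0.39249332]
[]
scene0 9976 [0.59667189 0.22032122 0.08003331] [0.79980617 0.84982139 0.34498453]
[0.6908643  0.22032122 0.08055474] [0.79980617 0.37982974 0.34089345]
[]
0.19 [0.501054 0.225949 0.      ] [ 0.13082055 -0.27785093  0.42707717]
0.175 [0.499905  0.2109925 0.       ] [ 0.13084908 -0.29260613  0.42977911]
0.05 [0.49033  0.086355 0.      ] [ 0.13108682 -0.41556609  0.45229528]
0 [0.4865 0.0365 0.    ] [ 0.13118191 -0.46475008  0.46130175]
```

Call:
play_rows:
  series:
    - [0.005,-0.02,0.03,-1]
    - [0.02,-0.045,0.07,-3]
    - [0.03,-0.07,0.11,-5]
    - [0.04,-0.1,0.15,-7]
    - [0.05,-0.125,0.19,-9]
    - [0.06,-0.15,0.23,-10.4]
    - [0.07,-0.175,0.27,-10.4]
    - [0.08,-0.2,0.31,-10.4]
    - [0.09,-0.225,0.35,-10.4]
    - [0.1,-0.25,0.385,-10.4]
    - [0.1,-0.268,0.41,-10.4]
    - [0.1,-0.276,0.424,-10.4]
    - [0.1,-0.278,0.427,-10.4]
    - [0.1,-0.278,0.427,-10.4]
  claw: 0

```text
t: 1.5
tcp_pos: [0.5006, 0.2263, 0.1308]
tool_rot: [0.027, 0.707, -0.028, 0.706]
force: [-1.7, 1.0, 0.7]
finger_gap: 0.0
```

```bash
cat > look.py <<'E'
import sys
from h import *
from station import manip,snapshot
from scipy.spatial.transform import Rotation as R
n=sys.argv[1]
for c in("scene","top"):
    d=snapshot(c);np.savez(f"{c}{n}.npz",**d)
    x0,y0,x1,y1=(140,100,300,260) if c=="scene" else (90,170,310,260)
    k=4 if c=="scene" else 3.6
    if c=="scene": k=3.7
    cv2.imwrite(f"pics/{c}{n}.png",cv2.resize(d["image"][y0:y1,x0:x1],None,fx=k,fy=k,interpolation=cv2.INTER_CUBIC))
q=manip.sense();M=R.from_quat(q["tool_rot"]).as_matrix()
p=q["tcp_pos"]-np.array([.4865,.0365,0]);C=np.array([[.9971,-.0766,0],[.0766,.9971,0],[0,0,1]])
print("t",q["t"],"case pos",(C@p).round(4),"force case",(C@q["force"]).round(2),"gap",q["finger_gap"]);print((C@M).round(3))
E
python3 look.py 1
```

```text
t 1.6 case pos [-0.0015  0.191   0.1309] force case [-0.09 -0.6   0.01] gap -0.004208944851471889
[[-0.002 -0.002  1.   ]
 [-0.002  1.     0.002]
 [-1.    -0.002 -0.002]]
```

View pics/scene1.png

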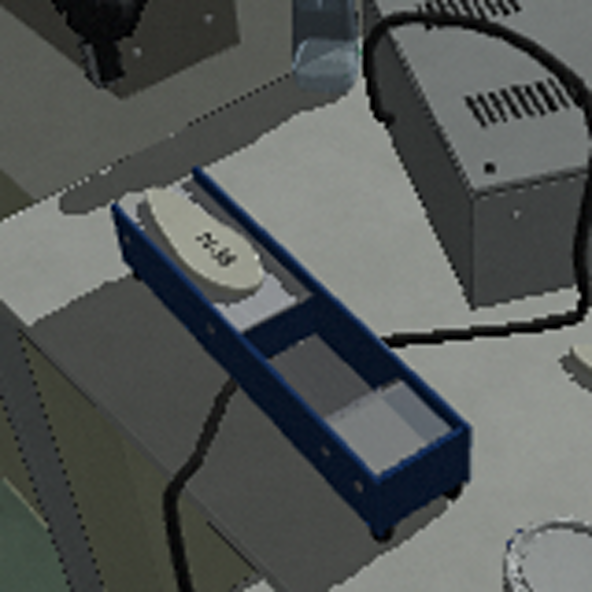

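View pics/top1.png

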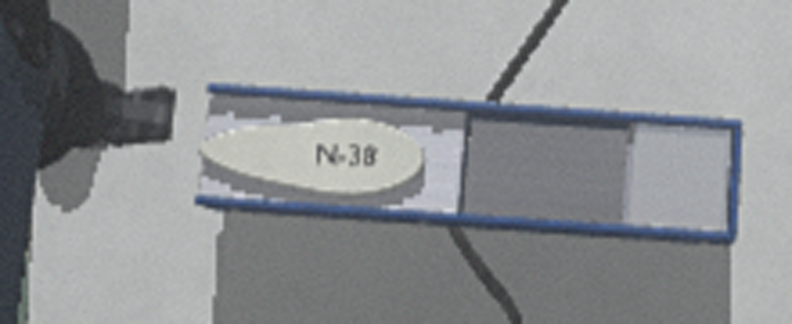

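Run:
```python
from h import *
t=load("top1");C=np.array([[.9971,-.0766],[.0766,.9971]])
f=lambda u,v,z:(C@(onz(t,90+(u+.5)/3.6-.5,170+(v+.5)/3.6-.5,z)[:2]-[.4865,.0365])).round(4)
print(f(176,90,.131),f(172,140,.131),"tail",f(201,150,.058),"nose",f(424,160,.058))
s=load("scene1")
for y in (.15,.155): print(proj(s,[.4865+.0766*y,.0365+.9971*y,.058]),proj(t,[.4865+.0766*y,.0365+.9971*y,.058]))
k=(cloud(t)); 
for u in range(120,142,2): print(u,k[202,u].round(3))
```

```text
[0.021  0.1511] [-0.0058  0.1503] tail [-0.0032  0.1518] nose [-0.0001  0.0237]
[181.71594654 151.64755154] [146.48799894 209.8080339 ]
[180.75083177 150.67606048] [144.07488876 209.64054869]
120 [0.49  0.188 0.245]
122 [0.491 0.186 0.239]
124 [0.492 0.185 0.231]
126 [0.492 0.182 0.229]
128 [0.492 0.179 0.228]
130 [0.492 0.176 0.226]
132 [0.493 0.174 0.222]
134 [0.493 0.17  0.223]
136 [0.493 0.167 0.221]
138 [ 0.523  0.219 -0.004]
140 [ 0.522  0.214 -0.002]
```

Call:
play_rows:
  series:
    - [0.02,0,0,0]
    - [0.045,0,0,0]
    - [0.065,0,0,0]
    - [0.074,0,0,0]
    - [0.074,0,0,0]
    - [0.074,-0.005,0,0]
    - [0.074,-0.01,0,0]
    - [0.074,-0.015,0,0]
    - [0.074,-0.02,0,0]
    - [0.074,-0.025,0,0]
    - [0.074,-0.03,0,0]
    - [0.074,-0.03,0,0]

```text
t: 2.8
tcp_pos: [0.4973, 0.1962, 0.057]
tool_rot: [0.026, 0.707, -0.027, 0.706]
force: [0.1, 0.1, 0.4]
finger_gap: 0.001
```

```bash
python3 look.py 2
```

```text
t 2.9 case pos [-0.0015  0.1607  0.057 ] force case [-0.16  0.54 -0.07] gap 0.001009147301112306
[[-0.002 -0.001  1.   ]
 [-0.002  1.     0.001]
 [-1.    -0.002 -0.002]]
```

View pics/scene2.png

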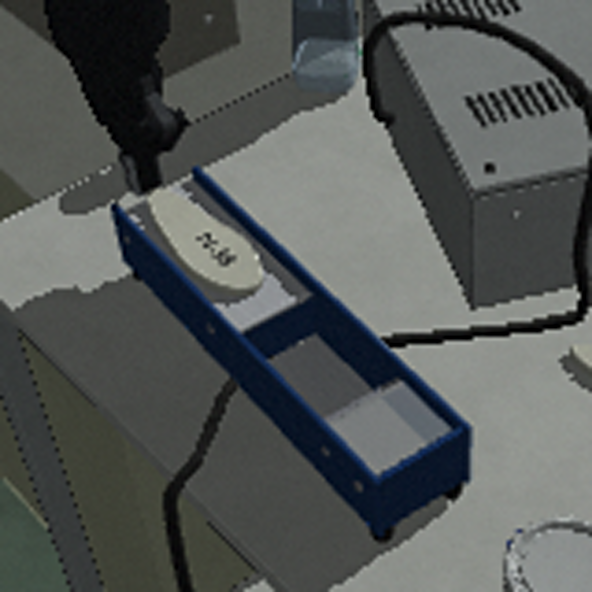

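View pics/top2.png

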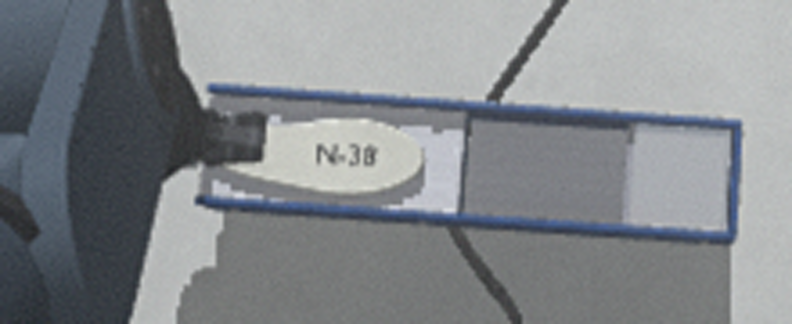

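Call:
play_rows:
  series:
    - [0,-0.004,0,0]
    - [0,-0.008,0,0]
    - [0,-0.012,0,0]
    - [0,-0.016,0,0]
    - [0,-0.02,0,0]
    - [0,-0.024,0,0]
    - [0,-0.028,0,0]
    - [0,-0.032,0,0]
    - [0,-0.036,0,0]
    - [0,-0.04,0,0]
    - [0,-0.044,0,0]
    - [0,-0.048,0,0]
    - [0,-0.052,0,0]
    - [0,-0.056,0,0]
    - [0,-0.06,0,0]
    - [0,-0.06,0,0]

```text
t: 4.5
tcp_pos: [0.4928, 0.1365, 0.0571]
tool_rot: [0.026, 0.707, -0.027, 0.706]
force: [0.9, -0.9, 0.8]
finger_gap: 0.0
```

```bash
python3 look.py 3
```

```text
t 4.6 case pos [-0.0013  0.1006  0.0571] force case [-0.22  0.31  0.1 ] gap 0.0016926733866522098
[[-0.002 -0.001  1.   ]
 [-0.002  1.     0.001]
 [-1.    -0.002 -0.002]]
```

View pics/scene3.png

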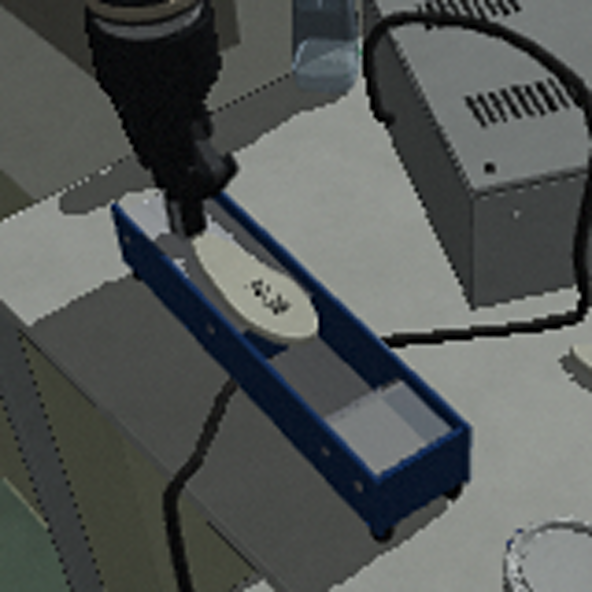

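View pics/top3.png

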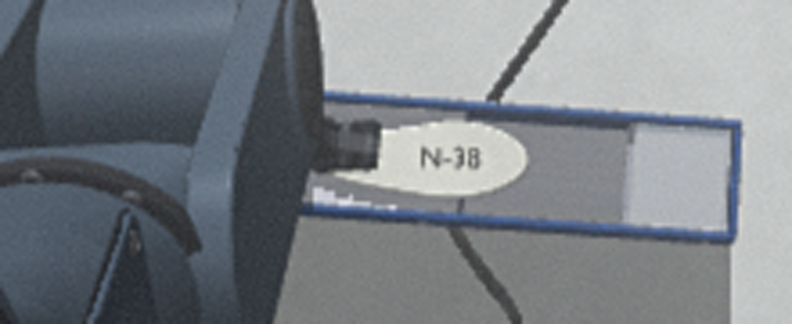

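Call:
play_rows:
  series:
    - [0,-0.004,0,0]
    - [0,-0.008,0,0]
    - [0,-0.012,0,0]
    - [0,-0.016,0,0]
    - [0,-0.02,0,0]
    - [0,-0.024,0,0]
    - [0,-0.028,0,0]
    - [0,-0.031,0,0]
    - [0,-0.034,0,0]
    - [0,-0.037,0,0]
    - [0,-0.04,0,0]
    - [0,-0.042,0,0]
    - [0,-0.042,0,0]

```text
t: 5.9
tcp_pos: [0.4897, 0.0947, 0.0571]
tool_rot: [0.026, 0.707, -0.027, 0.706]
force: [-0.1, 0.4, -0.2]
finger_gap: 0.001
```

```bash
python3 look.py 4
```

```text
t 6.0 case pos [-0.0012  0.0585  0.0572] force case [-0.84 -0.9   0.12] gap 0.004429113415169508
[[-0.002 -0.001  1.   ]
 [-0.002  1.     0.001]
 [-1.    -0.002 -0.002]]
```

View pics/scene4.png

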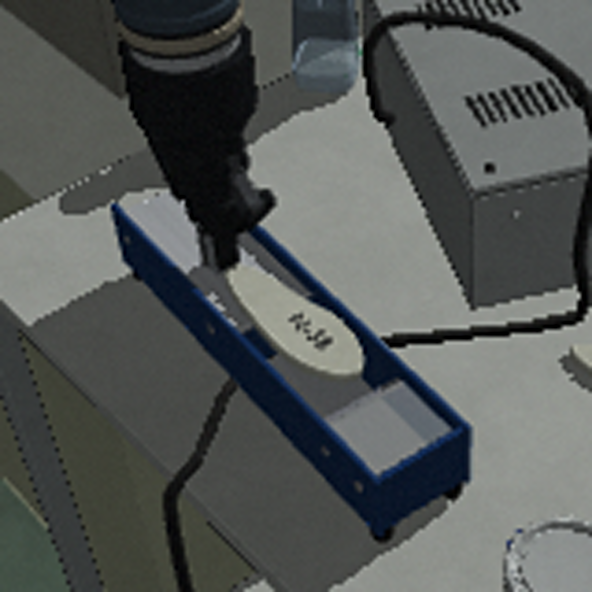

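View pics/top4.png

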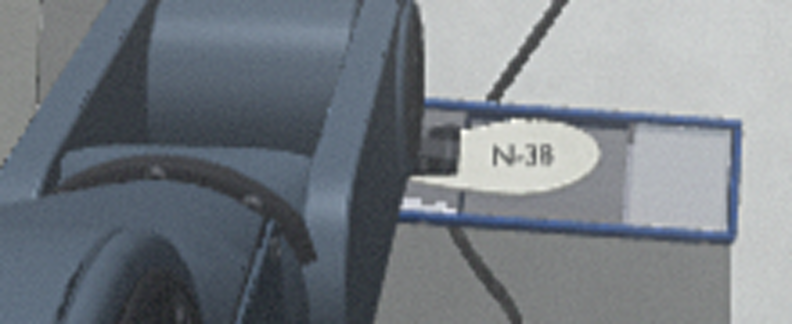

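Call:
play_rows:
  series:
    - [0,0.008,0,0]
    - [0,0.018,0,0]
    - [0,0.028,0,0]
    - [0,0.03,0,0]
    - [0,0.03,0,0]
    - [0,0.03,0,0]
    - [0,0.03,0,0]

```text
t: 6.7
tcp_pos: [0.4919, 0.1247, 0.0571]
tool_rot: [0.026, 0.707, -0.027, 0.706]
force: [0.4, 0.3, -0.3]
finger_gap: -0.004
```

```bash
python3 look.py 5
```

```text
t 6.8 case pos [-0.0013  0.0882  0.0571] force case [-1.   -0.17  0.3 ] gap 0.00047055389859637333
[[-0.002 -0.001  1.   ]
 [-0.002  1.     0.001]
 [-1.    -0.002 -0.002]]
```

View pics/scene5.png

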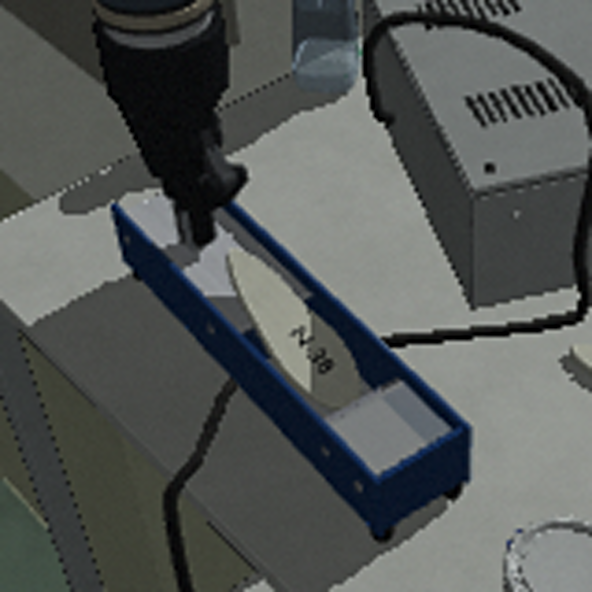

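View pics/top5.png

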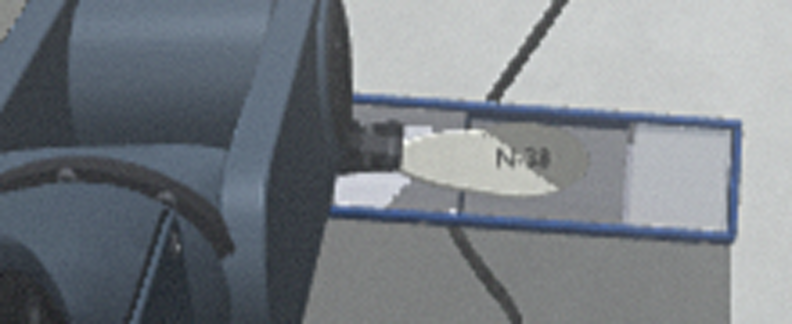

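Run:
```python
from h import *
C=np.array([[.9971,-.0766,0],[.0766,.9971,0],[0,0,1]])
for n,pts in(("top5",[(225+90-90,0)]),):
    d=load(n);P=(cloud(d)-[.4865,.0365,0])@C.T
    for u in (410,440,470,500,530,560,580): 
        U,V=int(90+u/3.6),int(170+158/3.6); print(u,P[V,U].round(4))
```

```text
410 [0.0002 0.0315 0.0715]
440 [0.002  0.0137 0.0658]
470 [ 0.0042 -0.0019  0.0552]
500 [ 0.006  -0.0181  0.0492]
530 [ 0.0083 -0.0365  0.04  ]
560 [ 0.0104 -0.0532  0.0309]
580 [ 0.0124 -0.0659  0.0206]
```

Call:
play_rows:
  series:
    - [0,-0.006,0,0]
    - [0,-0.012,0,0]
    - [0,-0.018,0,0]
    - [0,-0.024,0,0]
    - [0,-0.03,0,0]
    - [0,-0.034,0,0]
    - [0,-0.038,0,0]
    - [0,-0.042,0,0]
    - [0,-0.046,0,0]
    - [0,-0.05,0,0]
    - [0,-0.054,0,0]
    - [0,-0.058,0,0]
    - [0,-0.062,0,0]
    - [0,-0.062,0,0]

```text
t: 8.2
tcp_pos: [0.4873, 0.0622, 0.0572]
tool_rot: [0.026, 0.707, -0.028, 0.706]
force: [0.2, 0.5, 0.0]
finger_gap: 0.0
```

```bash
python3 look.py 6
```

```text
t 8.3 case pos [-0.0012  0.0261  0.0572] force case [-0.49  0.04 -0.11] gap -0.00021483224849756815
[[-0.002 -0.     1.   ]
 [-0.002  1.     0.   ]
 [-1.    -0.002 -0.002]]
```

View pics/scene6.png

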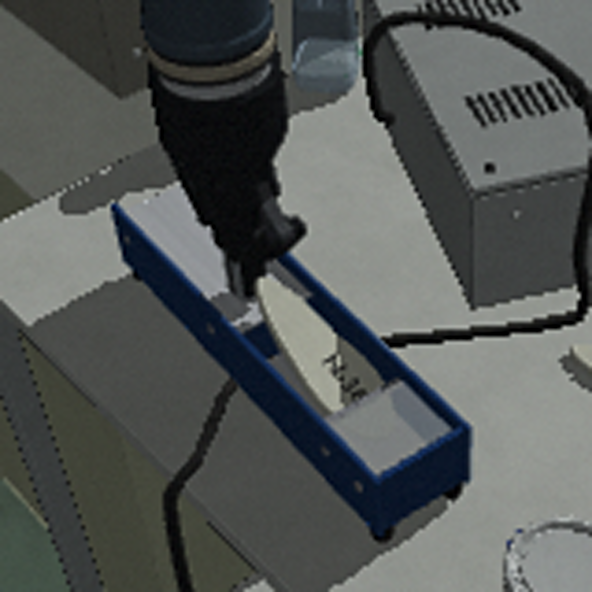

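View pics/top6.png

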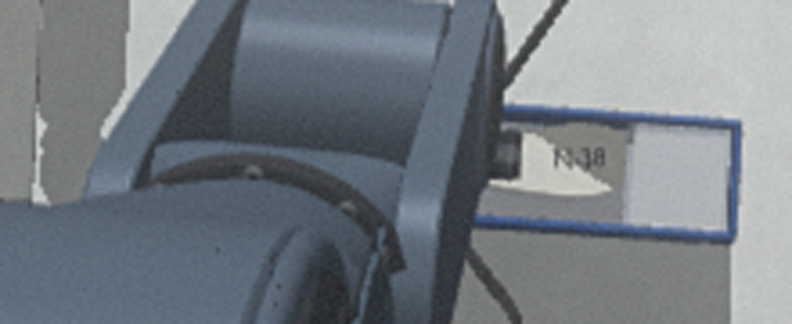

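Call:
play_rows:
  series:
    - [0,-0.004,0,0]
    - [0,-0.008,0,0]
    - [0,-0.012,0,0]
    - [0,-0.016,0,0]
    - [0,-0.02,0,0]
    - [0,-0.023,0,0]
    - [0,-0.026,0,0]
    - [0,-0.029,0,0]
    - [0,-0.032,0,0]
    - [0,-0.032,0,0]
    - [0,-0.032,0,0]

```text
t: 9.4
tcp_pos: [0.4849, 0.0306, 0.0572]
tool_rot: [0.026, 0.707, -0.028, 0.706]
force: [-0.8, 0.1, -0.5]
finger_gap: -0.001
```

```bash
python3 look.py 7
```

```text
t 9.5 case pos [-0.0012 -0.0058  0.0573] force case [ 0.12 -0.64 -0.48] gap 0.002012790972028116
[[-0.002 -0.     1.   ]
 [-0.002  1.     0.   ]
 [-1.    -0.002 -0.002]]
```

View pics/scene7.png

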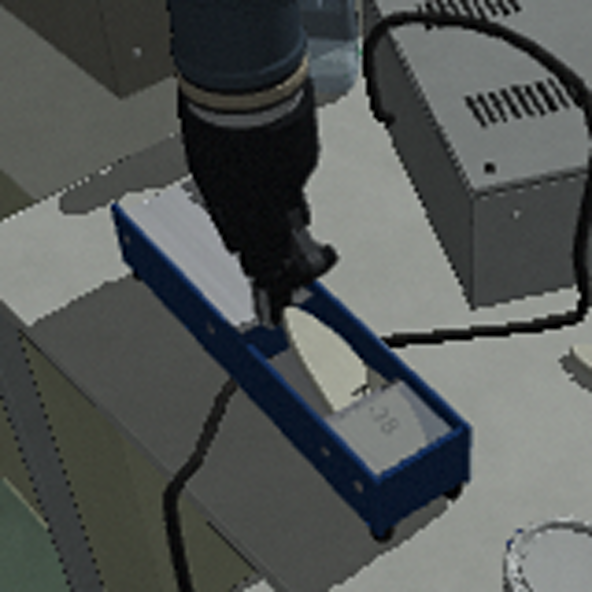

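View pics/top7.png

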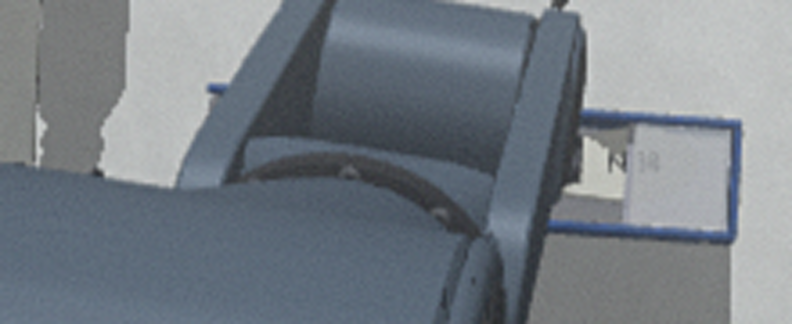

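Run:
```python
from h import *
C=np.array([[.9971,-.0766,0],[.0766,.9971,0],[0,0,1]])
d=load("scene7");P=(cloud(d)-[.4865,.0365,0])@C.T
for u,v in ((292,315),(298,325),(305,335),(315,350),(325,365),(335,380),(345,395),(355,375)):
    print(u,v,P[int(100+v/3.7),int(140+u/3.7)].round(4))
cv2.imwrite("pics/z7.png",cv2.resize(d["image"][165:225,195:275],None,fx=9,fy=9,interpolation=cv2.INTER_CUBIC))
```

```text
292 315 [-0.0036 -0.0277  0.0774]
298 325 [-0.0031 -0.035   0.0764]
305 335 [-0.0014 -0.0395  0.0691]
315 350 [-0.002  -0.0521  0.0667]
325 365 [-0.0034 -0.0617  0.0623]
335 380 [-0.0023 -0.0713  0.0564]
345 395 [-0.0013 -0.081   0.0506]
355 375 [ 0.01   -0.0732  0.053 ]
```

View pics/z7.png

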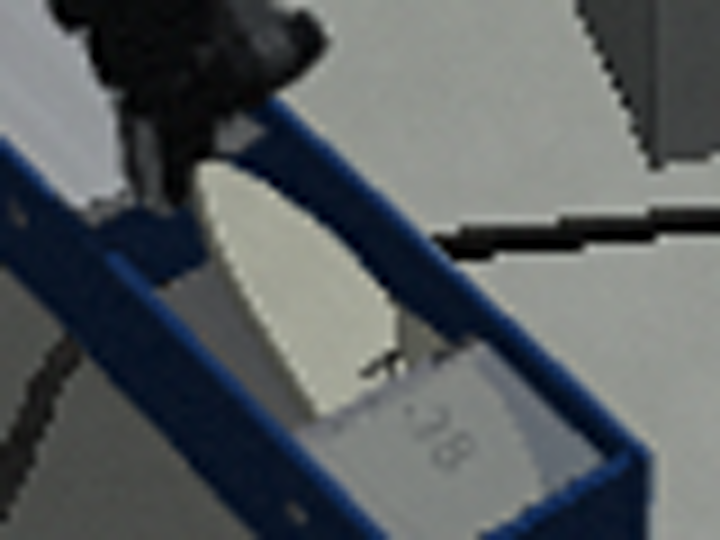

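Call:
play_rows:
  series:
    - [0,-0.003,0,0]
    - [0,-0.004,0,0]
    - [0,0.03,0,0]
    - [0,0.06,0,0]
    - [0,0.07,0,0]
    - [0,0.07,0,0]
    - [0,0.07,0,0]

```text
t: 10.2
tcp_pos: [0.4901, 0.1001, 0.0571]
tool_rot: [0.026, 0.707, -0.027, 0.706]
force: [-0.2, -0.8, 0.6]
finger_gap: 0.003
```

```bash
python3 look.py 8;  python3 - <<'E'
from h import *
d=load("scene8")
cv2.imwrite("pics/z8.png",cv2.resize(d["image"][165:225,195:275],None,fx=9,fy=9,interpolation=cv2.INTER_CUBIC))
E
```

```text
t 10.3 case pos [-0.0012  0.0632  0.0571] force case [ 0.33  1.01 -0.82] gap 0.0016150845259307416
[[-0.002  0.001  1.   ]
 [-0.002  1.    -0.001]
 [-1.    -0.002 -0.002]]
```

View pics/z8.png

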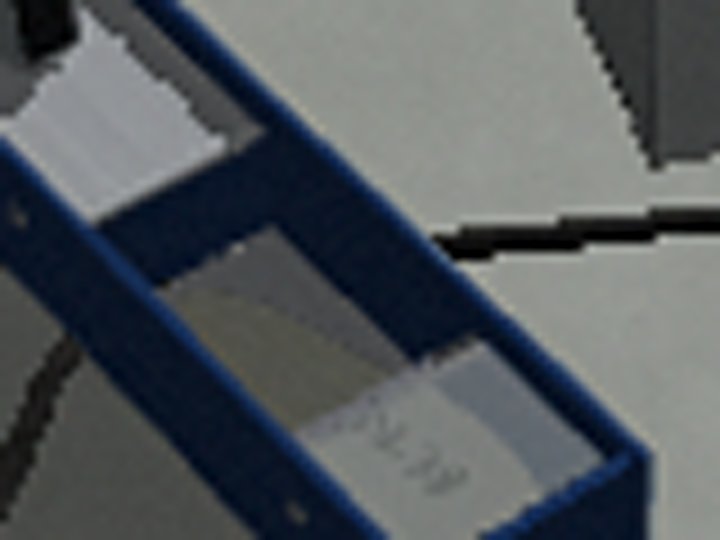

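View pics/top8.png

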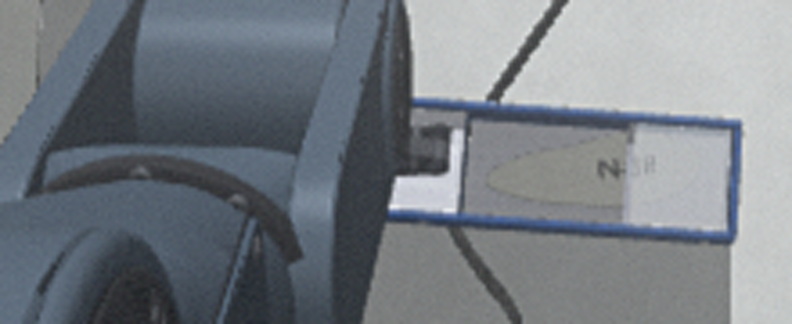

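Call:
play_rows:
  series:
    - [-0.02,0.01,0,0]
    - [-0.05,0.02,0,0]
    - [-0.08,0.04,0,0]
    - [-0.11,0.06,0,0]
    - [-0.13,0.08,0,0]
    - [-0.13,0.1,0,0]
    - [-0.13,0.1,0,0]
    - [-0.13,0.1,0,0]

```text
t: 11.1
tcp_pos: [0.4977, 0.1987, 0.1866]
tool_rot: [0.026, 0.708, -0.028, 0.706]
force: [0.2, -0.1, -0.3]
finger_gap: 0.0
```

```bash
python3 look.py 9;  python3 - <<'E'
from h import *
C=np.array([[.9971,-.0766,0],[.0766,.9971,0],[0,0,1]])
d=load("top9");P=(cloud(d)-[.4865,.0365,0])@C.T
for u,v in ((495,175),(530,175),(560,175),(590,175),(615,185),(615,150)):
    print(u,v,P[int(170+v/3.6),int(90+u/3.6)].round(4))
f=lambda u,v,z:(C[:2,:2]@(onz(d,90+(u+.5)/3.6-.5,170+(v+.5)/3.6-.5,z)[:2]-[.4865,.0365])).round(4)
print("tail",f(486,177,.023),"nose",f(697,160,.023))
for n in("top0","top9","scene0","scene9"):
    Q=cloud(load(n))
    for u,v in ([(345,180),(349,220)] if "top" in n else [(292,250),(321,234)]): print(n,Q[v,u].round(4))
a,b=load("scene0")["image"],load("scene9")["image"]
print("tin region diff",np.abs(a[215:285,270:345].astype(int)-b[215:285,270:345]).mean())
E
```

```text
t 11.2 case pos [-0.0013  0.1621  0.1862] force case [ 0.02 -0.92 -0.53] gap 0.005443722461051562
[[-0.004  0.002  1.   ]
 [-0.003  1.    -0.002]
 [-1.    -0.003 -0.004]]
495 175 [-0.0023 -0.0154  0.0235]
530 175 [-0.0007 -0.0367  0.0227]
560 175 [ 0.0005 -0.0538  0.0226]
590 175 [ 0.0021 -0.071   0.0189]
615 185 [-0.0037 -0.0864  0.0231]
615 150 [ 0.0177 -0.0849  0.0241]
tail [-0.0043 -0.0104] nose [ 0.0146 -0.1353]
top0 [ 0.5596 -0.23    0.0503]
top0 [ 0.4731 -0.2316  0.0665]
top9 [ 0.5595 -0.2299  0.0504]
top9 [ 0.4731 -0.2317  0.0658]
scene0 [ 0.48   -0.2264  0.07  ]
scene0 [ 0.5633 -0.2315  0.0527]
scene9 [ 0.4798 -0.2265  0.0704]
scene9 [ 0.5638 -0.2312  0.0518]
tin region diff 1.4126984126984128
```

View pics/top9.png

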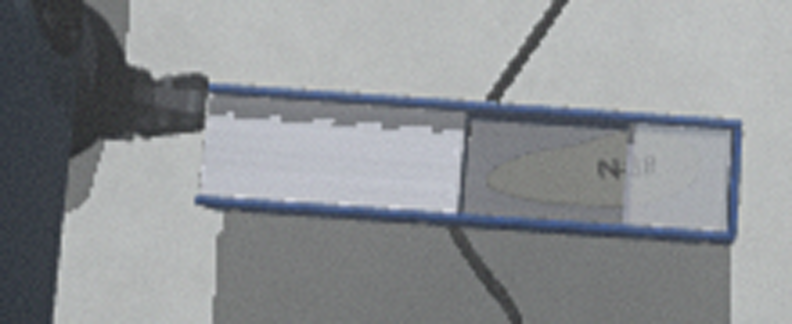

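View pics/scene9.png

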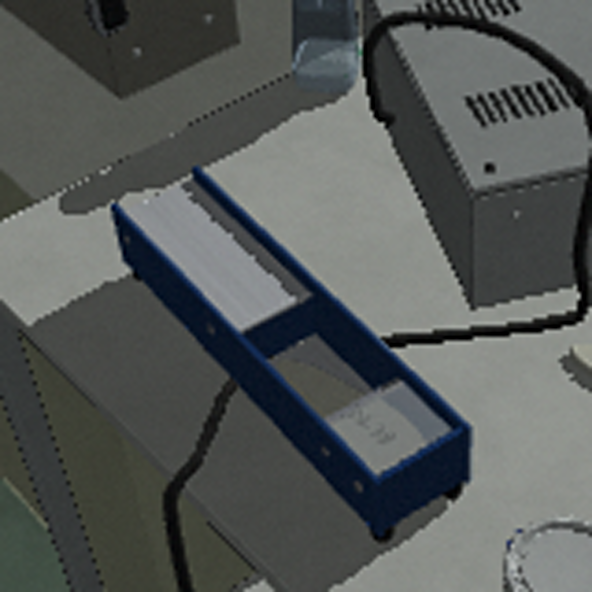

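The part lies flat: its top is at about 23–24 mm, its tail at −10 mm, its nose at −135 to −140 mm and its centre near −75 mm. The gripper is clear and the tins have not moved.

```bash
python3 -c "
from station import manip
print(manip.sign_off())"
```

```text
the job is handed in; nothing more can be done
None
```

The part is flat, print up, on the floor of the case with its nose under the hood, and I handed the job in at about 11 s of the 38 s allowed.

**What I did:** I pushed the part by its tail with the shut fingers until its centre was about 14 mm past the sill, where it still lay level. When I backed off it tipped nose down through the slot, at about 27° by the depth camera. I then pushed the tail on past the sill. The tail stayed propped against the finger about 20 mm past the sill, so I pushed 4 mm more and pulled back quickly, and it dropped flat.

**Last checks:**

| Check | Measured | Required |
|---|---|---|
| Part's top surface (8 mm thick, lying on the 16 mm floor) | about 23–24 mm above the trolley top; one depth pixel read 19 mm | centre under 26 mm |
| Tail | about 10 mm past the sill | – |
| Centre | about 75 mm past the sill | 55–100 mm |
| Nose, seen through the hood | about 135–140 mm past the sill | over 105 mm |
| Tins | moved less than 1 mm | under 30 mm |
| Gripper | about 130 mm above the deck, touching nothing | touching nothing |

The part lies turned a few degrees in the channel, with its nose about 15 mm and its centre about 5 mm off the case's centre line, so it is still between the side walls. I read its nose position through the clear hood, so that figure is less exact than the others.

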